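Make up the table set and the keeping set in their gift trays

ROBOT

A 6-joint arm with a two-finger parallel gripper is mounted at the origin on the work surface; the furniture and walls round the work are solid. World frame = base frame: x ahead of the robot, y to its left, z up, the work surface at z = 0. Lengths are in m, angles in rad, forces in N, time in s.
With the tool pointing down it reaches from about 0.225 to 0.875 m from the base axis. Payload 3.4 kg.
Tool frame: the origin (TCP) lies at the very end of the fingers, on their centre line; the grasp point (between the pads) lies 19 mm behind it; z points along the fingers, y is the line along which they close (so a half turn about z gives the same grasp; the last joint's range is limited). The gripper opens to 85 mm and grips with 20 to 120 N. Pads are 22 mm wide; open, the fingers measure 114 mm over their backs; the gripper's body (76 mm by 85 mm) begins 54 mm behind the grasp point. The pads swing forward as they close: fully open they stand 13 mm farther back than shut.
Start: joints at [1.171, 0.276, 1.505, -0, 1.361, -0.121], TCP at [0.158, 0.553, 0.231] pointing down, gripper open.
Joint ranges: [-2.89, 2.89], [-0.75, 2.08], [0.22, 2.7], [-1.18, 4.32], [0.11, 2.71], [-2.7, 2.7]. Speed limits (rad/s): [2.57, 2.57, 3.14, 3.14, 3.14, 3.14].

INTERFACE

Orientations are given as a rotation vector (axis times angle).
In Python, from station import ctrl gives the robot as it stands.
- The arm moves only by the shell command python3 -m inch 'ROWS' [FORCE]. ROWS is JSON, a list of rows, each a list of 7 numbers: the turn, a rotation vector about the tool's x, y, z in rad, then the shift along the tool's x, y, z in m, then the opening, from 0 (shut) to 1 (fully open). A call has 1 to 8 rows; each row shifts and turns the commanded pose from where the row before left it, along the tool's axes as they then stand; what a row does not reach is not made up. A row lasts 1/8 s, in which the tool goes at most 62.5 mm and 10.7 degrees, less where a joint would pass 70% of its speed; a pose out of reach is approached as far as the arm can. A call is refused whole if a number of a shift passes 0.0625 or a number of a turn 0.188, either way. A call with a gripper value outside its range is refused whole. The fingers move at their own pace and stop on an object; FORCE is the grip in N (left out, the last holds). Time passes only in rows, so rows that do not move let the fingers close. It gives the time, the measured TCP pose, the force, the opening and the grip force at its end, in the units of the state.
- ctrl.read_state(): the state, without advancing time (a new reading comes with each control period).
- ctrl.snapshot(name): name is "side" or "top" or "wrist"; returns the picture (384x512x3 uint8, red, green, blue); there is no depth.
- ctrl.camera_model(name): a dict with "mtx" (3x3 intrinsics, pixels), "distortion" ([k1, k2, p1, p2, k3] as OpenCV has them; the pictures are not rectified), "position" and "orientation" of the camera in the world; the wrist camera has in their place "mount" (4x4, takes a point from camera to tool coordinates, whose origin is the TCP and whose axes are the flange's). Camera axes: x right, y up, looking along -z (the intrinsics and any distortion apply to the point x, -y, -z); pixel columns grow to the right and rows downward; lengths in m; the calibration is good to about 2 mm. A picture is of the moment at which its call begins: read the wrist's pose just before it. camera_model takes no time and is no camera call.
- ctrl.job_done(): hands the job in; it is judged then, once.
The state is a dict: "time_s": time; "joints": joint angles; "joint_velocities": joint speeds; "joint_torque": joint torques, N m; "ee_pos": TCP position; "tool_rot": TCP orientation; "ft_force": force on the tool from outside, world axes, zero at the start; "torque": the same for the moment, N m; "gripper_width": finger opening in m; "gripper_force": force on a finger pad.
Only numpy, scipy, OpenCV 4.12 (cv2) and the standard library are available. Lean on these libraries where they do the work, as an engineer would, in place of code of your own. Each camera call takes 0.05 s, during which the arm holds its last target. There are 200 camera calls.

TASK

Make up the two gift sets from the stock on the counter: the table set, in the tray with three compartments, gets the half bottle, the pourer and one of the stoppers; the keeping set, in the tray with two compartments, gets the vacuum pump and the other stopper. Stand each thing upright on the tray's floor in a compartment of its own that it fits, knock nothing over, and leave the label roll where it stands.

Things in the scene. Friction and masses are not known exactly. Their poses are not given: they have to be found in the camera images.
- tray_three: Long open pine tray, 86 x 194 mm, fixed, three compartments 76 mm wide in x. At the -y end one 76 mm long, centre y = -54 mm, for the bottle (best last: it crowds its neighbour). Two 50 mm long, centres y = 13 and 67 mm, for pourer and stopper, either way. Floor 5 mm thick, walls 5 mm thick, 24 mm high; partitions 4 mm thick, 20 mm high. Origin: centre of its underside; y along the tray, z up.
- tray_two: Short open pine tray, 80 x 130 mm, fixed, two compartments, each 70 mm wide in x. The one at the -y end is 66 mm long, centre y = -27 mm, for the pump; the other is 50 mm long, centre y = 35 mm, for a stopper. Floor 5 mm thick, walls 5 mm thick, 24 mm high; partitions 4 mm thick, 20 mm high. Origin: centre of its underside; y along the tray, z up.
- half_bottle: Half bottle of wine, closed, with a gold capsule on its neck, 60 mm across and 245 mm high, 0.53 to 0.8 kg, standing. Body 60 mm across up to 135 mm, shoulder to 160 mm, neck 31 mm across from 160 to 245 mm (grip it there from above). Origin: centre of its underside; z up along the neck.
- pourer: Black pourer with a thin bent steel spout, 25 x 29 x 81 mm, 30 g, standing on its cork: a round base 24 mm across and 33 mm high; above it the spout, 8 mm wide along x, between y = -14 and +7 mm, from 33 to 81 mm height. Grip the top of the base across (any direction), or the spout along x. Origin: centre of its underside; z up.
- stopper_a: Black and white bottle stopper, 35 x 35 x 58 mm, 60 g, standing on its round knob (35 mm across, 30 mm high), shank up (20 mm across, from 30 to 58 mm height: grip it there). The two stoppers are equal in shape and size: either may go into either tray. Origin: centre of its underside; z up along the shank.
- stopper_b: Brass and cork bottle stopper, 35 x 35 x 58 mm, 60 g, standing on its round knob (35 mm across, 30 mm high), shank up (20 mm across, from 30 to 58 mm height: grip it there). The two stoppers are equal in shape and size: either may go into either tray. Origin: centre of its underside; z up along the shank.
- vacuum_pump: Vacuum pump for opened bottles, standing, white body 48 mm across up to 78 mm, then a neck, and on top a black round knob 52 mm across from 99 to 120 mm height (grip it there from above). 0.09 to 0.15 kg. Origin: centre of its underside; z up.
- label_roll: Roll of white labels, 61 mm across and 42 mm high, standing among the stock; not part of any set, leave it. Origin: centre of its underside; z up.

How it is judged:
At the end, for the whole second after the job is handed in: Half bottle, pourer and one stopper in the three-compartment tray, vacuum pump and the other stopper in the two-compartment tray; each centre inside the tray's walls, foot on the floor (within 4 mm), upright within 0.12 rad, at rest (under 0.02 m/s). The compartments hold one thing each (x of half_bottle in the frame of tray_three between -0.038 and 0.038 m and y of half_bottle in the frame of tray_three between -0.092 and 0.092 m and z of each of half_bottle, pourer in the frame of tray_three below 0.009 m and angle between each of half_bottle, pourer, vacuum_pump's own z axis and vertical below 0.12 rad and x of pourer in the frame of tray_three between -0.038 and 0.038 m and y of pourer in the frame of tray_three between -0.092 and 0.092 m and x of vacuum_pump in the frame of tray_two between -0.035 and 0.035 m and y of vacuum_pump in the frame of tray_two between -0.06 and 0.06 m and z of vacuum_pump in the frame of tray_two below 0.009 m and ((x of stopper_a in the frame of tray_three between -0.038 and 0.038 m and y of stopper_a in the frame of tray_three between -0.092 and 0.092 m and z of stopper_a in the frame of tray_three below 0.009 m and angle between each of stopper_a, stopper_b's own z axis and vertical below 0.12 rad and x of stopper_b in the frame of tray_two between -0.035 and 0.035 m and y of stopper_b in the frame of tray_two between -0.06 and 0.06 m and z of stopper_b in the frame of tray_two below 0.009 m) or (x of stopper_b in the frame of tray_three between -0.038 and 0.038 m and y of stopper_b in the frame of tray_three between -0.092 and 0.092 m and z of stopper_b in the frame of tray_three below 0.009 m and angle between each of stopper_b, stopper_a's own z axis and vertical below 0.12 rad and x of stopper_a in the frame of tray_two between -0.035 and 0.035 m and y of stopper_a in the frame of tray_two between -0.06 and 0.06 m and z of stopper_a in the frame of tray_two below 0.009 m)) and linear speed of each of half_bottle, pourer, stopper_a, stopper_b, vacuum_pump below 0.02 m/s); the robot touches nothing.
It fails at once if one of the five things is knocked over (tilted by more than 0.7 rad) (angle between any of half_bottle, pourer, stopper_a, stopper_b, vacuum_pump's own z axis and vertical above 0.7 rad).
It fails at once if the label roll is moved by more than 25 mm (distance of label_roll from where it was at the start of the episode above 0.025 m).
It also fails if it takes over 125 s, if anything falls off the work surface, if the arm or the gripper's body presses on something with over 40 N, if the wrist force passes 120 N, or if a joint passes its speed limit or range.

## Working session

There is one attempt and no reset: what is moved stays moved. The work goes in short steps, Python scripts to look and compute and a shell command to move; the robot and the scene stay as the last step left them, time stands still between calls to the robot, and variables do not carry over. Pictures are saved under pics/ and viewed, at most 14 in all, crops included, and the job is handed in when it is done.

```bash
ls; mkdir -p pics; python3 - <<'E'
from station import ctrl
import cv2,json
for n in("top","side","wrist"):
    cv2.imwrite(f"pics/{n}0.png",ctrl.snapshot(n)[:,:,::-1])
    print(n,ctrl.camera_model(n))
print(ctrl.read_state())
E
```

```text
pics
top {'mtx': array([[396.28382442,   0.        , 253.60400428],
       [  0.        , 396.28382442, 190.24789016],
       [  0.        ,   0.        ,   1.        ]]), 'distortion': array([-0.05402184,  0.        ,  0.        ,  0.        ,  0.        ]), 'position': array([0.32195883, 0.00399168, 0.86410246]), 'orientation': array([ 0.1523186 , -0.1239512 , -1.55631069])}
side {'mtx': array([[471.34325718,   0.        , 253.23885048],
       [  0.        , 471.34325718, 194.14177044],
       [  0.        ,   0.        ,   1.        ]]), 'distortion': array([-0.10494562,  0.        ,  0.        ,  0.        ,  0.        ]), 'position': array([0.50549217, 0.88287237, 0.55999101]), 'orientation': array([0.04952745, 1.54087463, 2.73251036])}
wrist {'mtx': array([[298.35525109,   0.        , 259.1224501 ],
       [  0.        , 298.35525109, 193.32095856],
       [  0.        ,   0.        ,   1.        ]]), 'distortion': array([-0.06256554,  0.        ,  0.        ,  0.        ,  0.        ]), 'mount': array([[ 6.76152847e-04,  9.58699721e-01,  2.84419386e-01,
         7.25214570e-0
[... 254 characters left out ...]
00]])}
{'time_s': 0.15, 'joints': array([ 1.17099804e+00,  2.76463422e-01,  1.50587596e+00, -8.46084928e-06,
        1.36070528e+00, -1.20993633e-01]), 'joint_velocities': array([-0.0003656 , -0.00183635, -0.00467592, -0.00039155,  0.00022438,
       -0.00056054]), 'joint_torque': array([-3.74700812e-04, -4.17146337e+01, -2.46033132e+01, -3.76394219e-04,
        7.64212775e-03,  1.99742379e-05]), 'ee_pos': array([0.15808667, 0.55241234, 0.23061721]), 'tool_rot': array([-4.36474577e-01, -3.11075408e+00,  2.20701036e-03]), 'ft_force': array([0.71262264, 0.71435807, 0.03450358]), 'torque': array([-0.00355143,  0.00912782, -0.05669947]), 'gripper_force': 0.0, 'gripper_width': 0.0850923979071462}
```

View pics/top0.png

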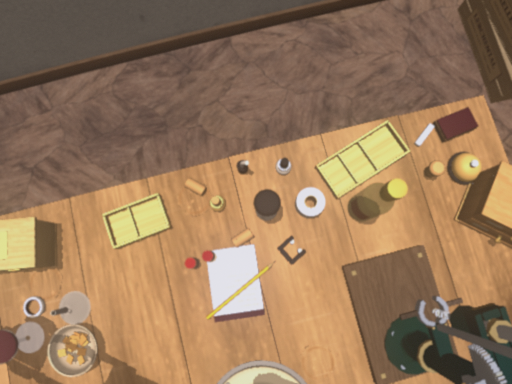

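View pics/side0.png

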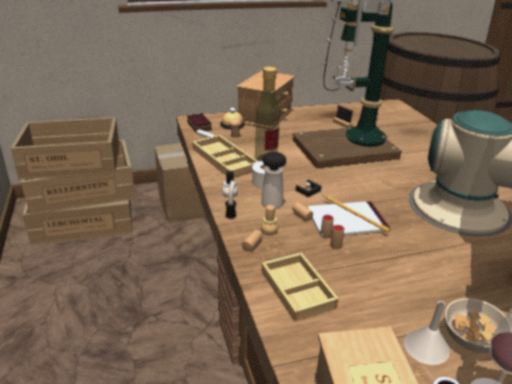

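```bash
python3 - <<'E'
import cv2
a=cv2.imread("pics/top0.png")[110:260,90:250]; b=cv2.imread("pics/top0.png")[110:235,230:420]
cv2.imwrite("pics/tA.png",cv2.resize(cv2.imread("pics/top0.png")[150:250,100:260],None,fx=5,fy=5,interpolation=cv2.INTER_CUBIC))
cv2.imwrite("pics/tB.png",cv2.resize(cv2.imread("pics/top0.png")[115:227,255:415],None,fx=5,fy=5,interpolation=cv2.INTER_CUBIC))
cv2.imwrite("pics/sA.png",cv2.resize(cv2.imread("pics/side0.png")[60:210,180:340],None,fx=4,fy=4,interpolation=cv2.INTER_CUBIC))
E
```

```text
(no output)
```

View pics/tA.png

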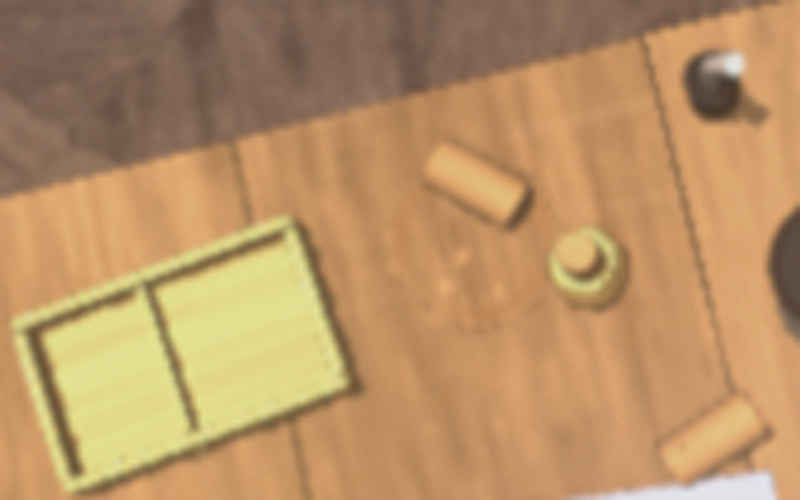

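View pics/tB.png

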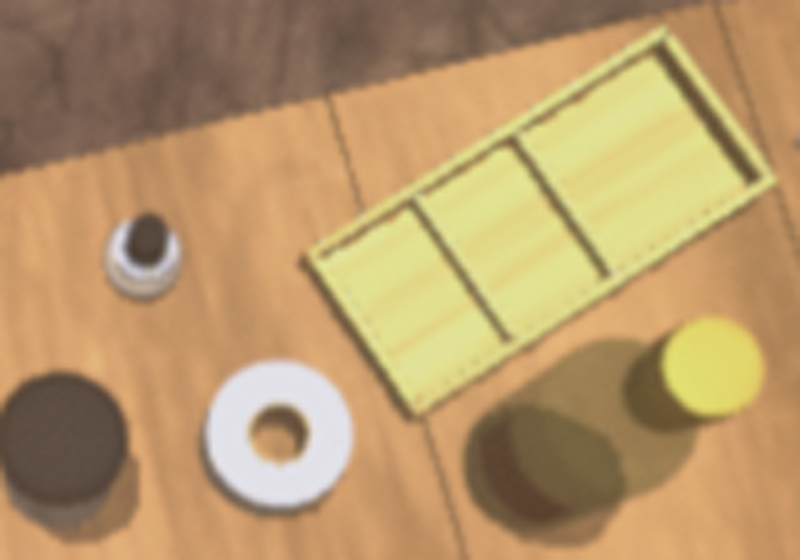

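View pics/sA.png

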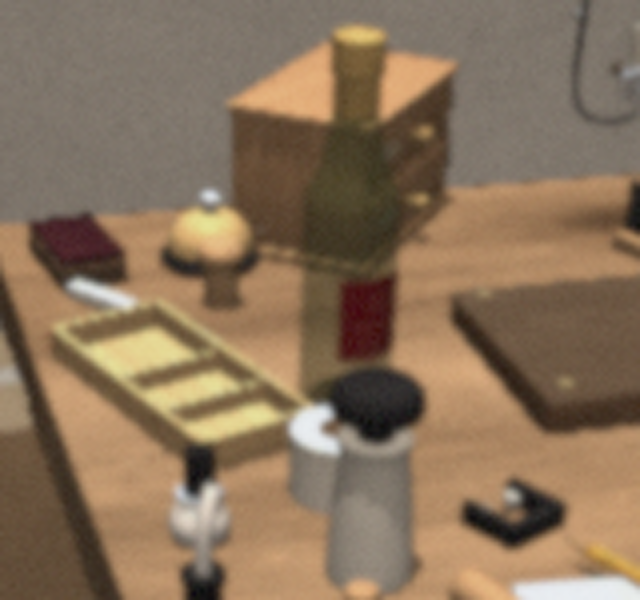

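```bash
cat > h.py <<'E'
import numpy as np,cv2
from scipy.spatial.transform import Rotation as R
from station import ctrl
def cam(n,st=None):
    m=ctrl.camera_model(n)
    if n=="wrist":
        T=np.eye(4);T[:3,:3]=R.from_rotvec(st["tool_rot"]).as_matrix();T[:3,3]=st["ee_pos"]
        T=T@m["mount"];return m,T[:3,:3],T[:3,3]
    return m,R.from_rotvec(m["orientation"]).as_matrix(),np.array(m["position"])
def ray(c,px):
    m,Rm,p=c
    q=cv2.undistortPoints(np.array([[px]],float),m["mtx"],m["distortion"])[0,0]
    d=Rm@np.array([q[0],-q[1],-1]);return p,d/np.linalg.norm(d)
def atz(c,px,z):
    p,d=ray(c,px);return p+d*(z-p[2])/d[2]
def tri(*cp):
    A=np.zeros((3,3));b=np.zeros(3);L=[ray(*x) for x in cp]
    for p,d in L:
        M=np.eye(3)-np.outer(d,d);A+=M;b+=M@p
    x=np.linalg.solve(A,b)
    return x,max(np.linalg.norm((np.eye(3)-np.outer(d,d))@(x-p)) for p,d in L)
def proj(c,X):
    m,Rm,p=c;q=Rm.T@(np.array(X)-p);q=q*[1,-1,-1]
    return cv2.projectPoints(q[None],np.zeros(3),np.zeros(3),m["mtx"],m["distortion"])[0][0,0]
def crop(u,o,s): return [(u[0]+.5)/s-.5+o[0],(u[1]+.5)/s-.5+o[1]]
E
python3 - <<'E'
from h import *
np.set_printoptions(precision=4,suppress=True)
t=cam("top");s=cam("side")
A=lambda *u:crop(u,(100,150),5);B=lambda *u:crop(u,(255,115),5);S=lambda *u:crop(u,(180,60),4)
for n,px,z in[("stb",A(578,250),.058),("pourerbase",A(712,88),.033),("pump",B(63,437),.12),("roll",B(278,435),.042),("bottle",B(714,367),.245),("sta",B(150,226),.058)]: print(n,atz(t,px,z))
for n,a,b in[("bottle",B(714,367),S(360,35)),("pump",B(63,437),S(377,390)),("sta",B(150,226),S(199,449)),("stb",A(578,250),[269,209.5])]: print(n,tri((t,a),(s,b)))
for n,f,c,L,W in[("t2",A,[(17,323),(290,217),(352,383),(75,492)],.13,.08),("t3",B,[(308,257),(668,30),(775,182),(415,412)],.194,.086)]:
    P=np.array([atz(t,f(*x),.024) for x in c]);print(n,P,P.mean(0))
    print([np.linalg.norm(P[i]-P[(i+1)%4]) for i in range(4)])
    yd=(P[0]+P[3]-P[1]-P[2]);yd/=np.linalg.norm(yd);print("ydir",yd,np.degrees(np.arctan2(yd[1],yd[0])))
# tray rim height from side view
print("t3 rim", [tri((t,B(*a)),(s,S(*b))) for a,b in[((668,30),(152,303)),((308,257),(200,455)),((415,412),(318,408))]])
E
```

```text
stb [0.4451 0.0984 0.058 ]
pourerbase [0.5201 0.0455 0.033 ]
pump [ 0.4319 -0.0078  0.12  ]
roll [ 0.4451 -0.0991  0.042 ]
bottle [ 0.4377 -0.2128  0.245 ]
sta [ 0.5307 -0.0447  0.058 ]
bottle (array([ 0.4378, -0.213 ,  0.2445]), np.float64(2.0038663025493517e-05))
pump (array([ 0.4332, -0.0079,  0.1134]), np.float64(0.0002663820441955024))
sta (array([ 0.5295, -0.0446,  0.0572]), np.float64(0.0013216765550436312))
stb (array([0.4462, 0.0992, 0.0511]), np.float64(2.616469200592277e-05))
t2 [[0.4161 0.3452 0.024 ]
 [0.4636 0.2281 0.024 ]
 [0.392  0.1976 0.024 ]
 [0.3441 0.3145 0.024 ]] [0.4039 0.2713 0.024 ]
[np.float64(0.12636032072459127), np.float64(0.0778232734008206), np.float64(0.12641122799426954), np.float64(0.07823275694302459)]
ydir [-0.3778  0.9259 -0.    ] 112.19539398671495
t3 [[ 0.5262 -0.1154  0.024 ]
 [ 0.6316 -0.278   0.024 ]
 [ 0.5619 -0.3217  0.024 ]
 [ 0.4583 -0.1602  0.024 ]] [ 0.5445 -0.2188  0.024 ]
[np.float64(0.19378406789188699), np.float64(0.0822251414816331), np.float64(0.19189443946760837), np.float64(0.08133629629114432)]
ydir [-0.5422  0.8402  0.    ] 122.83621290806394
t3 rim [(array([ 0.5892, -0.2587,  0.0612]), np.float64(0.027131501579464)), (array([ 0.5291, -0.117 ,  0.0133]), np.float64(0.00034611489675938486)), (array([ 0.4577, -0.1601,  0.0243]), np.float64(0.0004945385266964423))]
```

```bash
cat > go.py <<'E'
# usage: go.py x y z [closing angle deg] -> tool-frame shift needed (total), yaw turn about tool z
import sys
from h import *
np.set_printoptions(precision=4,suppress=True)
s=ctrl.read_state();M=R.from_rotvec(s["tool_rot"]).as_matrix()
a=[float(v) for v in sys.argv[1:]]
d=np.array(a[:3])-s["ee_pos"]
cy=np.degrees(np.arctan2(M[1,1],M[0,1]))
print("pos",s["ee_pos"],"closing",round(cy,2),"tilt",M[:,2],"j",s["joints"],"t",round(s["time_s"],2))
if len(a)>3:
    w=(cy-a[3]+90)%180-90   # tool z down: + turn lowers world yaw
    print("turn z rad",np.radians(w)); print("shift after turn",(M@R.from_euler('z',w,degrees=True).as_matrix()).T@d)
print("shift now",M.T@d)
E
python3 go.py .4455 .0988 .2 ; python3 - <<'E'
from h import *
t=cam("top");s=cam("side")
for n,px in[("presscol",(405,340)),("board",(345,265)),("board2",(422,248))]: print(n,atz(t,px,.02))
print("spouttip",atz(t,crop((737,62),(100,150),5),.079))
print("table edge",atz(t,(0,187),0),atz(t,(484,96),0))
print("press base side",[atz(s,p,.0) for p in[(368,135),(345,132),(393,137)]])
E
```

```text
pos [0.1581 0.5524 0.2306] closing 74.03 tilt [-0.0006 -0.0013 -1.    ] j [ 1.171   0.2765  1.5059 -0.      1.3607 -0.121 ] t 0.15
shift now [-0.4012 -0.357   0.0311]
presscol [ 0.16365578 -0.29314737  0.02      ]
board [ 0.31470266 -0.17318036  0.02      ]
board2 [ 0.35101271 -0.33777735  0.02      ]
spouttip [0.52005905 0.03319282 0.079     ]
table edge [0.47833108 0.60333074 0.        ] [ 0.70458299 -0.51672214  0.        ]
press base side [array([ 0.12528339, -0.39140455,  0.        ]), array([ 0.19124167, -0.40992942,  0.        ]), array([ 0.05183287, -0.38099945,  0.        ])]
```

```bash
python3 -m inch '[[0,0,0,-0.04,-0.036,0.003,0.7],[0,0,0,-0.04,-0.036,0.003,0.7],[0,0,0,-0.04,-0.036,0.003,0.7],[0,0,0,-0.04,-0.036,0.003,0.7],[0,0,0,-0.04,-0.036,0.003,0.7],[0,0,0,-0.04,-0.036,0.003,0.7],[0,0,0,-0.04,-0.036,0.003,0.7],[0,0,0,-0.04,-0.036,0.003,0.7]]' 40
python3 -m inch '[[0,0,0,-0.04,-0.036,0.003,0.7],[0,0,0,-0.04,-0.036,0.003,0.7],[0,0,0,0,0,0,0.7]]'
python3 go.py .4455 .0988 .2;  python3 - <<'E'
from h import *
st=ctrl.read_state();im=ctrl.snapshot("wrist");c=cam("wrist",st)
cv2.imwrite("pics/w1.png",cv2.resize(im[:,:,::-1],(768,576)))
for n,X in[("stb top",(.4455,.0988,.058)),("t2",(.4039,.2713,.024)),("pump",(.432,-.008,.12)),("pourer",(.52,.0455,.033))]: print(n,proj(c,X)*1.5)
E
```

```text
time_s: 1.15
ee_pos: [0.3872, 0.1863, 0.2072]
tool_rot: [0.436, 3.111, 0.001]
ft_force: [0.8, 0.1, 0.4]
gripper_width: 0.0603
gripper_force: 0.0
time_s: 1.52
ee_pos: [0.4455, 0.0937, 0.2009]
tool_rot: [0.445, 3.11, -0.001]
ft_force: [-1.1, -0.2, -0.9]
gripper_width: 0.0599
gripper_force: 0.0
pos [0.4455 0.0937 0.2009] closing 73.71 tilt [ 0.0002 -0.001  -1.    ] j [ 0.055   0.1159  1.7936 -0.001   1.2319 -1.2311] t 1.52
shift now [0.0015 0.0049 0.0009]
stb top [398.37034575 269.47624109]
t2 [620.00707474 134.68294337]
pump [204.85987896 327.30265695]
pourer [357.66526076 370.73377748]
```

View pics/w1.png

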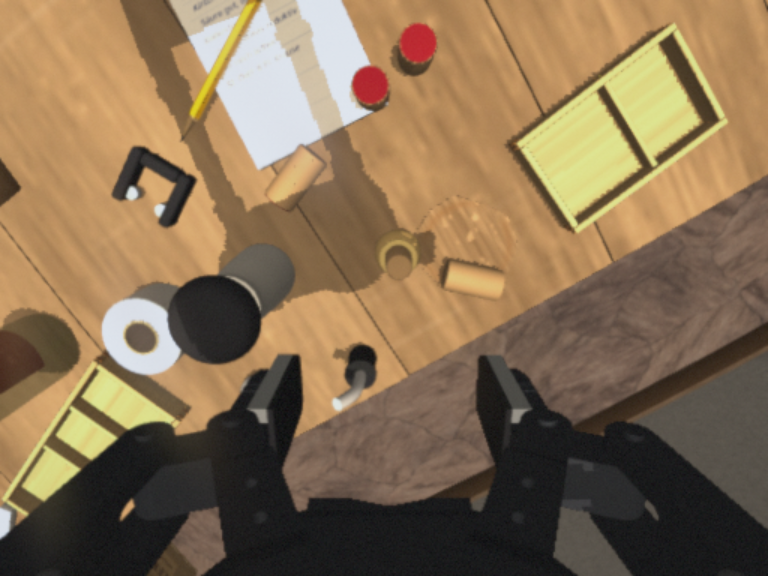

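```bash
python3 - <<'E'
from h import *
np.set_printoptions(precision=4,suppress=True)
t=cam("top");s=cam("side");w=cam("wrist",ctrl.read_state())
A=lambda *u:crop(u,(100,150),5);B=lambda *u:crop(u,(255,115),5);S=lambda *u:crop(u,(180,60),4);W=lambda *u:crop(u,(0,0),1.5)
for n,a,b,z in[("stb",A(578,250),W(399,262),.058),("pump",B(63,437),W(215,319),.12),("roll",B(278,435),W(142,336),.042),("pourerbase",A(712,88),W(360,367),.033)]: print(n,"wrist@z",atz(w,b,z),tri((t,a),(w,b)))
P=np.array([atz(w,W(*p),.024) for p in[(725,122),(577,230),(518,145),(672,30)]]);print(P,P.mean(0),[np.linalg.norm(P[i]-P[i-1]) for i in range(4)])
E=(P[3]+P[0]-P[1]-P[2]);print(np.degrees(np.arctan2(E[1],E[0])))
E
```

```text
stb wrist@z [0.4389 0.1023 0.058 ] (array([0.4486, 0.1016, 0.0233]), np.float64(0.001987663671112286))
pump wrist@z [0.4275 0.001  0.12  ] (array([ 0.4334, -0.0083,  0.1011]), np.float64(0.0013632070758510927))
roll wrist@z [ 0.4432 -0.0971  0.042 ] (array([ 0.4449, -0.0996,  0.0383]), np.float64(0.0007862576744125889))
pourerbase wrist@z [0.5156 0.0501 0.033 ] (array([0.5244, 0.0463, 0.0139]), np.float64(0.0002460868141723835))
[[0.4125 0.3492 0.024 ]
 [0.4594 0.2319 0.024 ]
 [0.3897 0.2023 0.024 ]
 [0.3439 0.3195 0.024 ]] [0.4014 0.2757 0.024 ] [np.float64(0.07470437863594943), np.float64(0.1263053790964405), np.float64(0.07574269148069943), np.float64(0.12576959618486458)]
111.58844148762893
```

```bash
python3 -m inch '[[0,0,0,0.002,0.004,0.03,0.7],[0,0,0,0,0,0.03,0.7],[0,0,0,0,0,0,0.7],[0,0,0,0,0,0,0.7],[0,0,0,0,0,0,0.7]]'
python3 go.py .4455 .0988 .14;  python3 - <<'E'
from h import *
st=ctrl.read_state();im=ctrl.snapshot("wrist");c=cam("wrist",st);print(st["joint_velocities"])
cv2.imwrite("pics/w2.png",cv2.resize(im[:,:,::-1],(768,576)))
for n,X in[("stb top",(.4455,.0988,.058)),("t2",(.4039,.2713,.024)),("pump",(.432,-.008,.12)),("pourer",(.52,.0455,.033))]: print(n,proj(c,X)*1.5)
E
```

```text
time_s: 2.2
ee_pos: [0.4437, 0.1015, 0.1426]
tool_rot: [0.435, 3.109, 0.001]
ft_force: [-0.2, -0.1, -0.0]
gripper_width: 0.0597
gripper_force: 0.0
pos [0.4437 0.1015 0.1426] closing 74.07 tilt [ 0.0026  0.0004 -1.    ] j [ 0.0718  0.1677  1.8904  0.0002  1.0808 -1.2211] t 2.2
shift now [-0.0024 -0.0021  0.0026]
[-0.00615392  0.00024283  0.00320167 -0.00088785 -0.00340631 -0.0008128 ]
stb top [386.98294932 302.35937348]
t2 [657.08120586 138.48610367]
pump [136.165247   384.14120598]
pourer [339.7733381  416.35252734]
```

View pics/w2.png

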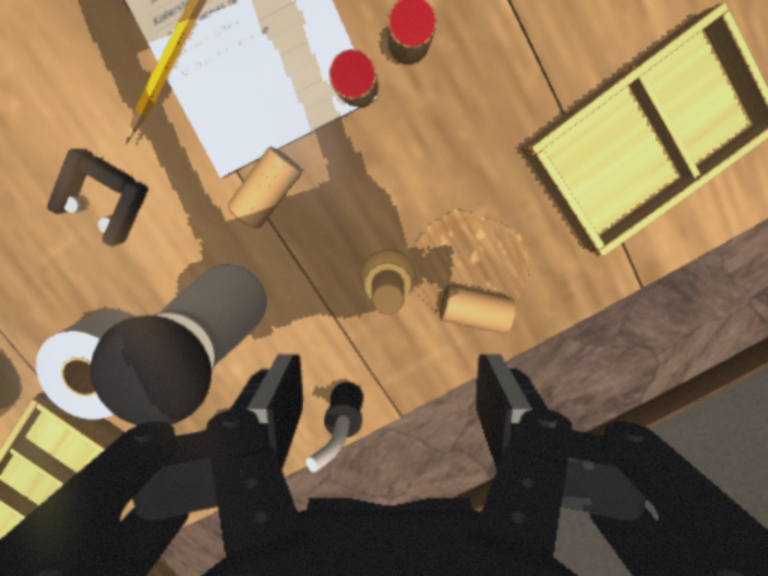

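```bash
python3 - <<'E'
from h import *
np.set_printoptions(precision=4,suppress=True)
t=cam("top");s=cam("side");w=cam("wrist",ctrl.read_state())
A=lambda *u:crop(u,(100,150),5);B=lambda *u:crop(u,(255,115),5);S=lambda *u:crop(u,(180,60),4);W=lambda *u:crop(u,(0,0),1.5)
for n,a,b,z,ss in[("stb",A(578,250),W(388,295),.058,(269,209.5)),("pump",B(63,437),W(151,368),.12,S(377,390)),("pourerbase",A(712,88),W(343,414),.033,None)]:
  print(n,"top",atz(t,a,z),"wrist",atz(w,b,z),"side",ss and atz(s,ss,z));print(tri((t,a),(w,b)),ss and tri((t,a),(w,b),(s,ss)), ss and tri((w,b),(s,ss)))
P=[atz(w,W(*p),.024) for p in[(601,253),(530,150),(727,5)]];print(P,(P[0]+P[2])/2)
print("part mid wrist",atz(w,W(664,128),.02),"top",atz(t,A(171,357),.02))
E
```

```text
stb top [0.4451 0.0984 0.058 ] wrist [0.4414 0.1002 0.058 ] side [0.447  0.1098 0.058 ]
(array([0.4465, 0.0995, 0.0438]), np.float64(0.0009752847915721049)) (array([0.4454, 0.0993, 0.0506]), np.float64(0.0017280415295950595)) (array([0.445 , 0.0992, 0.0505]), np.float64(0.001321316331832353))
pump top [ 0.4319 -0.0078  0.12  ] wrist [0.4265 0.0015 0.12  ] side [0.4345 0.005  0.12  ]
(array([ 0.4326, -0.0084,  0.1058]), np.float64(0.0015019950235144355)) (array([ 0.4321, -0.0073,  0.1116]), np.float64(0.0033583266517984876)) (array([ 0.4314, -0.0051,  0.1132]), np.float64(0.002727358304711594))
pourerbase top [0.5201 0.0455 0.033 ] wrist [0.5185 0.0478 0.033 ] side None
(array([0.5216, 0.046 , 0.0272]), np.float64(0.0002699888232226731)) None None
[array([0.4614, 0.2287, 0.024 ]), array([0.391 , 0.1981, 0.024 ]), array([0.343 , 0.3209, 0.024 ])] [0.4022 0.2748 0.024 ]
part mid wrist [0.3994 0.2781 0.02  ] top [0.4026 0.2778 0.02  ]
```

```bash
python3 -m inch '[[0,0,0,-0.001,-0.002,0.04,0.6],[0,0,0,0,0,0.04,0.6],[0,0,0,0,0,0.028,0.6],[0,0,0,0,0,0,0.6],[0,0,0,0,0,0,0],[0,0,0,0,0,0,0],[0,0,0,0,0,0,0],[0,0,0,0,0,0,0]]' 30; python3 go.py .3907 .305 .13
```

```text
time_s: 3.25
ee_pos: [0.4448, 0.099, 0.0347]
tool_rot: [0.436, 3.108, 0.001]
ft_force: [-0.8, -0.8, 6.4]
gripper_width: 0.0187
gripper_force: 30.1
pos [0.4448 0.099  0.0347] closing 74.03 tilt [ 0.0036  0.0004 -1.    ] j [ 0.066   0.3073  2.0385  0.0002  0.7921 -1.2261] t 3.25
shift now [ 0.1084  0.1833 -0.0954]
```

```bash
python3 -m inch '[[0,0,0,0,0,-0.03,0],[0,0,0,0,0,-0.03,0],[0,0,0,0.022,0.037,0,0],[0,0,0,0.022,0.037,0,0],[0,0,0,0.022,0.037,0,0],[0,0,0,0.022,0.037,0,0],[0,0,0,0.02,0.036,0,0],[0,0,0,0,0,0,0]]'; python3 -m inch '[[0,0,0,0,0,0,0],[0,0,0,0,0,0,0]]'; python3 go.py .3903 .3049 .04;  python3 - <<'E'
from h import *
st=ctrl.read_state();im=ctrl.snapshot("wrist");c=cam("wrist",st)
cv2.imwrite("pics/w3.png",cv2.resize(im[:,:,::-1],(768,576)))
u=np.array([-.3778,.9259,0]);v=np.array([.9259,.3778,0]);o=np.array([.4035,.2725,0])
for y in(-.06,.006,.01,.06): print(y,[(proj(c,o+u*y+v*x+[0,0,.005])*1.5).round() for x in(-.035,.035)])
E
```

```text
time_s: 4.25
ee_pos: [0.3896, 0.3078, 0.0936]
tool_rot: [0.431, 3.111, 0.002]
ft_force: [-0.5, 0.4, -0.7]
gripper_width: 0.0186
gripper_force: 29.6
time_s: 4.5
ee_pos: [0.3902, 0.3045, 0.0933]
tool_rot: [-0.438, -3.111, 0.001]
ft_force: [1.1, -0.3, -0.6]
gripper_width: 0.0183
gripper_force: 29.6
pos [0.3902 0.3045 0.0933] closing 73.96 tilt [-0.0002 -0.0004 -1.    ] j [ 0.5221  0.2795  1.8806 -0.0003  0.9819 -0.7686] t 4.5
shift now [0.     0.0005 0.0533]
-0.06 [array([223., 348.]), array([304., 432.])]
0.006 [array([310., 279.]), array([390., 372.])]
0.01 [array([315., 275.]), array([395., 368.])]
0.06 [array([388., 217.]), array([467., 317.])]
```

View pics/w3.png

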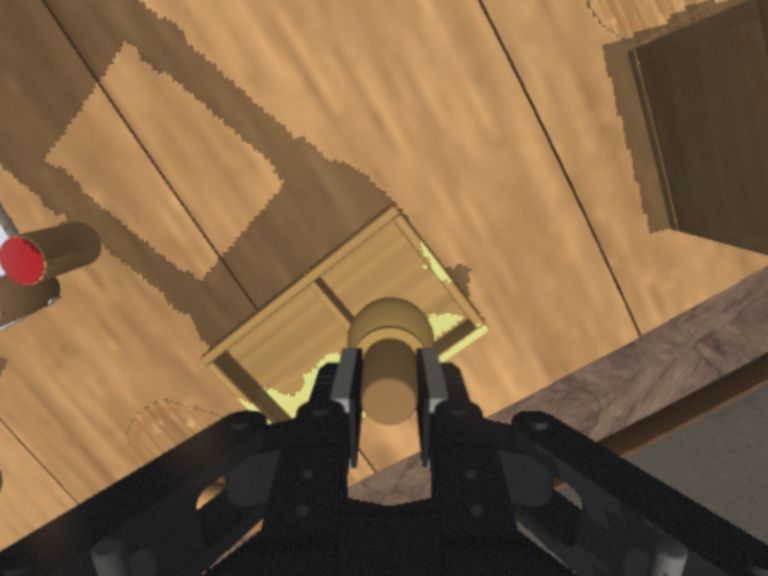

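```bash
python3 -m inch '[[0,0,0,0,0.002,0.02,0],[0,0,0,0,0,0.02,0],[0,0,0,0,0,0.01,0],[0,0,0,0,0,0.003,0],[0,0,0,0,0,0,0]]'; python3 -m inch '[[0,0,0,0,0,0,0.25],[0,0,0,0,0,0,0.45],[0,0,0,0,0,0,0.5],[0,0,0,0,0,-0.04,0.5],[0,0,0,0,0,-0.05,0.5],[0,0,0,0,0,-0.05,0.8],[0,0,0,0,0,0,0.8]]';  python3 go.py .4322 -.0065 .18
```

```text
time_s: 5.18
ee_pos: [0.3911, 0.3074, 0.0406]
tool_rot: [0.437, 3.111, 0.001]
ft_force: [-0.2, -0.4, 0.6]
gripper_width: 0.0182
gripper_force: 29.8
time_s: 6.05
ee_pos: [0.3932, 0.309, 0.1846]
tool_rot: [0.435, 3.103, 0.01]
ft_force: [-0.2, -0.8, -0.4]
gripper_width: 0.0682
gripper_force: 0.0
pos [0.3932 0.309  0.1846] closing 74.04 tilt [ 0.0086  0.0051 -1.    ] j [ 0.5267  0.1907  1.743   0.0001  1.1979 -0.7655] t 6.05
shift now [-0.1242 -0.2926  0.0034]
```

```bash
python3 -m inch '[[0,0,0,-0.0203,-0.0484,0,1],[0,0,0,-0.0203,-0.0484,0,1],[0,0,0,-0.0203,-0.0484,0,1],[0,0,0,-0.0203,-0.0484,0,1],[0,0,0,-0.0203,-0.0484,0,1],[0,0,0,-0.0203,-0.0484,0,1],[0,0,0,0,0,0,1],[0,0,0,0,0,0,1]]'; python3 go.py .4305 -.004 .088; python3 - <<'E'
from h import *
st=ctrl.read_state();im=ctrl.snapshot("wrist");c=cam("wrist",st)
cv2.imwrite("pics/w4.png",cv2.resize(im[:,:,::-1],(768,576)))
for X in[(.432,-.007,.12),(.5301,-.0446,.058),(.52,.0455,.033),(.4377,-.213,.245)]: print(proj(c,X)*1.5)
E
```

```text
time_s: 7.05
ee_pos: [0.4271, -0.005, 0.1794]
tool_rot: [-0.438, -3.109, -0.001]
ft_force: [-0.4, 1.6, -0.1]
gripper_width: 0.0857
gripper_force: 0.0
pos [ 0.4271 -0.005   0.1794] closing 73.96 tilt [-0.002   0.0011 -1.    ] j [-0.1756  0.0922  1.8794  0.0008  1.1722 -1.4668] t 7.05
shift now [-0.0032  0.0019  0.0914]
[390.16027415 324.76833503]
[376.52893832 434.85779543]
[493.49206803 372.77316066]
[-190.12819764  620.72078916]
```

View pics/w4.png

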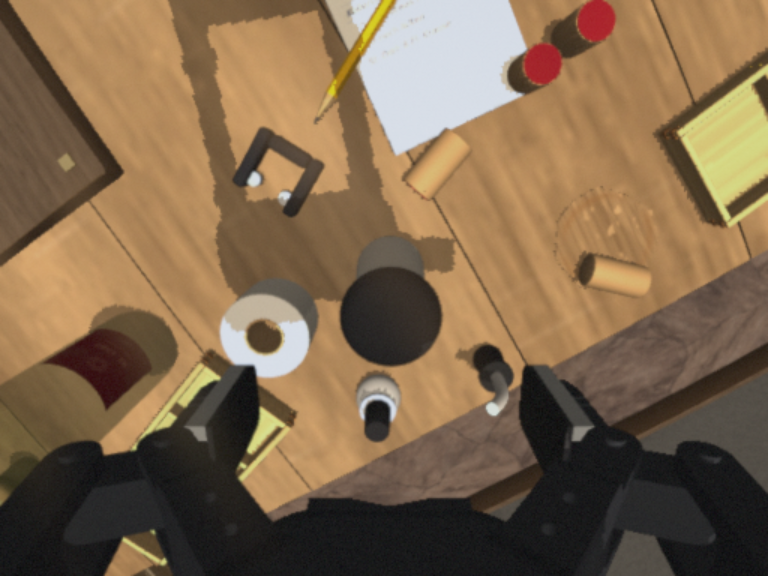

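```bash
python3 -m inch '[[0,0,0,-0.003,0,0.04,1],[0,0,0,0,0,0.035,1],[0,0,0,0,0,0.016,1],[0,0,0,0,0,0,1],[0,0,0,0,0,0,0],[0,0,0,0,0,0,0],[0,0,0,0,0,0,0],[0,0,0,0,0,0,0]]' 40; python3 go.py .4137 .2475 .15
```

```text
time_s: 8.1
ee_pos: [0.432, -0.0061, 0.0907]
tool_rot: [0.436, 3.108, 0.001]
ft_force: [-0.5, 1.5, 4.9]
gripper_width: 0.0488
gripper_force: 40.5
pos [ 0.432  -0.0061  0.0907] closing 74.02 tilt [ 0.0033 -0.     -1.    ] j [-0.1759  0.1962  2.0122  0.0007  0.9299 -1.4682] t 8.1
shift now [ 0.0872  0.2388 -0.0594]
```

```bash
python3 -m inch '[[0,0,0,0,0,-0.03,0],[0,0,0,0,0,-0.03,0],[0,0,0,0.0174,0.0478,0,0],[0,0,0,0.0174,0.0478,0,0],[0,0,0,0.0174,0.0478,0,0],[0,0,0,0.0174,0.0478,0,0],[0,0,0,0.0174,0.0478,0,0],[0,0,0,0,0,0,0]]'; python3 -m inch '[[0,0,0,0,0,0,0],[0,0,0,0,0,0,0]]'; python3 go.py .4137 .2477 .095;  python3 - <<'E'
from h import *
st=ctrl.read_state();im=ctrl.snapshot("wrist");c=cam("wrist",st)
cv2.imwrite("pics/w5.png",cv2.resize(im[:,:,::-1],(768,576)))
E
```

```text
time_s: 9.1
ee_pos: [0.4127, 0.2507, 0.1497]
tool_rot: [0.429, 3.111, 0.003]
ft_force: [0.3, -1.1, -0.8]
gripper_width: 0.049
gripper_force: 42.0
time_s: 9.35
ee_pos: [0.4129, 0.2464, 0.1494]
tool_rot: [-0.439, -3.111, 0.001]
ft_force: [-0.2, 0.1, -0.9]
gripper_width: 0.0487
gripper_force: 42.0
pos [0.4129 0.2464 0.1494] closing 73.95 tilt [-0.0001 -0.0004 -1.    ] j [ 0.3936  0.1995  1.8287 -0.0004  1.1137 -0.8969] t 9.35
shift now [-0.0005  0.0015  0.0544]
```

View pics/w5.png

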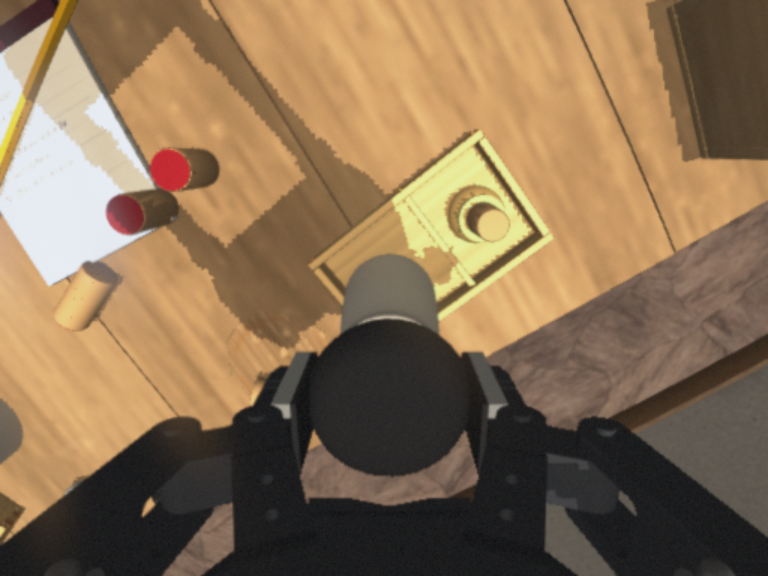

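```bash
python3 - <<'E'
from h import *
c=cam("wrist",ctrl.read_state())
u=np.array([-.3778,.9259,0]);v=np.array([.9259,.3778,0]);o=np.array([.4035,.2727,0])
for n,x,y,z,seen in[("corner TL",-.04,-.065,.024,(312,266)),("corner TR",-.04,.065,.024,(480,133)),("corner BR",.04,.065,.024,(552,238)),("part a",-.035,.008,.02,(402,200)),("part b",.035,.008,.02,(470,284))]:
    p=atz(c,crop(seen,(0,0),1.5),z)-o; print(n,(proj(c,o+u*y+v*x+[0,0,z])*1.5).round(),seen,"err along v,u mm",1e3*(p@v-x),1e3*(p@u-y))
E
```

```text
corner TL [305. 267.] (312, 266) err along v,u mm 1.9858494618311266 3.630218012198906
corner TR [477. 130.] (480, 133) err along v,u mm 2.143173075141995 0.6823791756334352
corner BR [552. 239.] (552, 238) err along v,u mm -0.7120186569815403 0.42847149728313105
part a [403. 199.] (402, 200) err along v,u mm -0.004328812376760971 -1.0759163524316417
part b [470. 286.] (470, 284) err along v,u mm -1.6937723074622184 0.6848310417689532
```

Tray estimate agrees within 1 mm; lower the pump.

```bash
python3 -m inch '[[0,0,0,0,0.001,0.02,0],[0,0,0,0,0,0.02,0],[0,0,0,0,0,0.009,0],[0,0,0,0,0,0.004,0],[0,0,0,0,0,0,0]]'; python3 go.py .4137 .2477 .095
```

```text
time_s: 10.02
ee_pos: [0.4135, 0.2484, 0.0966]
tool_rot: [0.437, 3.111, 0.0]
ft_force: [0.4, 0.5, -1.1]
gripper_width: 0.0485
gripper_force: 42.1
pos [0.4135 0.2484 0.0966] closing 74.0 tilt [ 0.0004  0.0002 -1.    ] j [ 0.3965  0.2584  1.9026  0.0001  0.9801 -0.895 ] t 10.03
shift now [-0.0004 -0.0006  0.0016]
```

```bash
python3 -m inch '[[0,0,0,0,0,0.0015,0],[0,0,0,0,0,0,0]]';python3 -m inch '[[0,0,0,0,0,0.0015,0],[0,0,0,0,0,0,0]]'
```

```text
time_s: 10.28
ee_pos: [0.4139, 0.2488, 0.0958]
tool_rot: [0.436, 3.109, 0.002]
ft_force: [0.2, -0.2, 3.8]
gripper_width: 0.0489
gripper_force: 42.4
time_s: 10.52
ee_pos: [0.4143, 0.2489, 0.0956]
tool_rot: [0.435, 3.108, 0.002]
ft_force: [-1.0, -1.1, 14.0]
gripper_width: 0.0485
gripper_force: 43.1
```

```bash
python3 -m inch '[[0,0,0,0,0,0,0.7],[0,0,0,0,0,0,0.9],[0,0,0,0,0,0,1],[0,0,0,0,0,-0.02,1],[0,0,0,0,0,-0.04,1],[0,0,0,0,0,-0.04,0.8],[0,0,0,0,0,0,0.7]]'; python3 go.py .519 .0465 .17 33
```

```text
time_s: 11.4
ee_pos: [0.4152, 0.2494, 0.1962]
tool_rot: [0.436, 3.105, 0.006]
ft_force: [0.1, -0.0, 0.1]
gripper_width: 0.0595
gripper_force: 0.0
pos [0.4152 0.2494 0.1962] closing 74.03 tilt [ 0.0064  0.0028 -1.    ] j [ 0.3971  0.1599  1.7521  0.0001  1.2226 -0.895 ] t 11.4
turn z rad 0.716138462716851
shift after turn [-0.2267 -0.0237  0.0262]
shift now [-0.1555 -0.1667  0.0262]
```

```bash
python3 -m inch '[[0,0,0.179,0,0,0,0.6],[0,0,0.179,0,0,0,0.6],[0,0,0.179,0,0,0,0.6],[0,0,0.179,0,0,0,0.6],[0,0,0,-0.045,-0.0047,0,0.6],[0,0,0,-0.045,-0.0047,0,0.6],[0,0,0,-0.045,-0.0047,0,0.6],[0,0,0,-0.045,-0.0047,0,0.6]]'; python3 -m inch '[[0,0,0,-0.045,-0.0047,0.02,0.6],[0,0,0,0,0,0,0.6],[0,0,0,0,0,0,0.6],[0,0,0,0,0,0,0.6]]'; python3 go.py .519 .0465 .12 33; python3 - <<'E'
from h import *
st=ctrl.read_state();im=ctrl.snapshot("wrist");c=cam("wrist",st)
cv2.imwrite("pics/w6.png",cv2.resize(im[:,:,::-1],(768,576)))
u=np.array([-.5422,.8402,0]);v=np.array([.8402,.5422,0]);o=np.array([.5445,-.2188,0])
for X in[(.519,.0465,.033),(.5301,-.0446,.058),(.4377,-.213,.245),*[o+u*y+v*x+[0,0,.024] for x,y in[(-.043,-.097),(-.043,.097),(.043,.097),(.043,-.097)]]]: print((proj(c,X)*1.5).round(1))
E
```

```text
time_s: 12.4
ee_pos: [0.4952, 0.0861, 0.1918]
tool_rot: [-1.498, -2.759, 0.002]
ft_force: [1.3, -0.5, -0.4]
gripper_width: 0.0513
gripper_force: 0.0
time_s: 12.9
ee_pos: [0.5154, 0.0481, 0.1733]
tool_rot: [-1.497, -2.761, -0.0]
ft_force: [0.0, 0.3, 0.0]
gripper_width: 0.0513
gripper_force: 0.0
pos [0.5154 0.0481 0.1733] closing 33.07 tilt [-0.0004  0.0005 -1.    ] j [-0.0419  0.2312  1.7187  0.0005  1.192  -0.6192] t 12.9
turn z rad 0.0012121231989518425
shift after turn [-0.0033  0.0021  0.0533]
shift now [-0.0033  0.0021  0.0533]
[393.6 276.2]
[332.2 406.8]
[-82.7 785. ]
[213.  619.9]
[180.3 445.6]
[289.3 447.8]
[304.6 623. ]
```

View pics/w6.png

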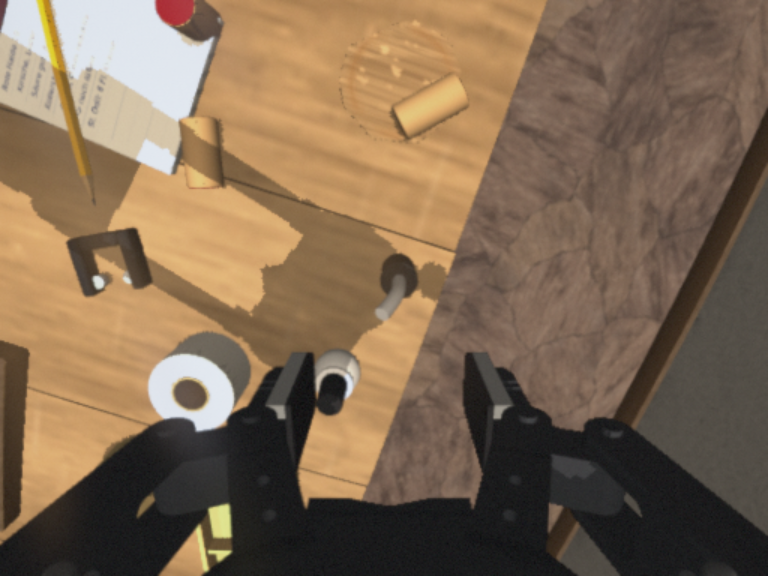

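```bash
python3 -m inch '[[0,0,0,-0.005,0.004,0.05,0.6],[0,0,0,0,0,0.05,0.6],[0,0,0,0,0,0.03,0.6],[0,0,0,0,0,0.022,0.6],[0,0,0,0,0,0.003,0.6],[0,0,0,0,0,0,0.6]]' 25;python3 -m inch '[[0,0,0,0,0,0,0],[0,0,0,0,0,0,0],[0,0,0,0,0,0,0],[0,0,0,0,0,0,0]]'; python3 go.py .5082 -.1625 .12 33
```

```text
time_s: 13.7
ee_pos: [0.5226, 0.0455, 0.019]
tool_rot: [1.497, 2.761, 0.001]
ft_force: [1.1, -0.1, -0.2]
gripper_width: 0.0512
gripper_force: 0.0
time_s: 14.2
ee_pos: [0.5229, 0.0451, 0.0195]
tool_rot: [1.498, 2.759, 0.002]
ft_force: [-0.5, 0.8, 6.4]
gripper_width: 0.0235
gripper_force: 24.4
pos [0.5229 0.0451 0.0195] closing 32.99 tilt [ 0.0023  0.0002 -1.    ] j [-0.0469  0.4104  1.9067  0.0004  0.8223 -0.6229] t 14.2
turn z rad -0.00018355804730495098
shift after turn [-0.1662 -0.1252 -0.1006]
shift now [-0.1662 -0.1251 -0.1006]
```

```bash
python3 -m inch '[[0,0,0,0,0,-0.05,0],[0,0,0,0,0,-0.05,0],[0,0,0,-0.033,-0.024,0,0],[0,0,0,-0.033,-0.024,0,0],[0,0,0,-0.033,-0.024,0,0],[0,0,0,-0.033,-0.024,0,0],[0,0,0,-0.033,-0.024,0,0],[0,0,0,0,0,0,0]]'; python3 -m inch '[[0,0,0,0,0,0,0],[0,0,0,0,0,0,0]]'; python3 go.py .511 -.161 .0245 33;  python3 - <<'E'
from h import *
a=ctrl.snapshot("wrist");b=ctrl.snapshot("side");t=ctrl.snapshot("top")
im=np.vstack([cv2.resize(a[150:],(512,234)),b]) if 0 else None
W=cv2.resize(a,(500,375));S=cv2.resize(b[0:300,100:400],(300,300));T=cv2.resize(t[90:290,230:430],(300,300))
out=np.zeros((600,800,3),np.uint8);out[:375,:500]=W;out[:300,500:]=S;out[300:,500:]=T
cv2.imwrite("pics/m7.png",out[:,:,::-1]);cv2.imwrite("pics/w7.png",a[:,:,::-1])
E
```

```text
time_s: 15.2
ee_pos: [0.5114, -0.1615, 0.1184]
tool_rot: [1.504, 2.757, -0.001]
ft_force: [0.8, -0.3, -0.8]
gripper_width: 0.0233
gripper_force: 25.0
time_s: 15.45
ee_pos: [0.5111, -0.1576, 0.1183]
tool_rot: [-1.497, -2.761, -0.001]
ft_force: [0.3, -0.2, -0.7]
gripper_width: 0.0235
gripper_force: 25.0
pos [ 0.5111 -0.1576  0.1183] closing 33.06 tilt [-0.0003  0.0006 -1.    ] j [-0.4296  0.3059  1.7637  0.0005  1.0724 -1.0068] t 15.45
turn z rad 0.0010850233842765575
shift after turn [-0.0028 -0.002   0.0938]
shift now [-0.0028 -0.002   0.0938]
```

View pics/m7.png

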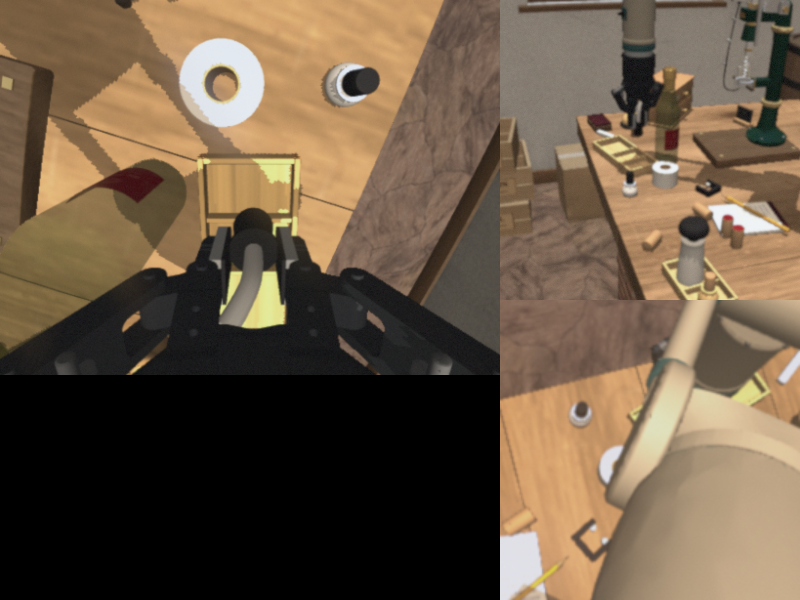

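```bash
python3 - <<'E'
from h import *
c=cam("wrist",ctrl.read_state())
u=np.array([-.5422,.8402,0]);v=np.array([.8402,.5422,0]);o=np.array([.5445,-.2188,0])
for x,y,s in[(-.043,.097,(198,156)),(.043,.097,(299,154))]:
    p=atz(c,crop(s,(0,0),500/512),.024)-o;print(1e3*(p@v-x),1e3*(p@u-y))
E
python3 -m inch '[[0,0,0,-0.003,0,0.04,0],[0,0,0,0,0,0.03,0],[0,0,0,0,0,0.015,0],[0,0,0,0,0,0.007,0],[0,0,0,0,0,0,0]]'; python3 go.py .511 -.161 .0245 33
```

```text
1.4188111697874053 1.1893288768228398
-1.040009368253332 3.260252527204549
time_s: 16.23
ee_pos: [0.5133, -0.1612, 0.0264]
tool_rot: [1.498, 2.761, 0.0]
ft_force: [1.8, 0.9, -2.4]
gripper_width: 0.0237
gripper_force: 25.0
pos [ 0.5133 -0.1612  0.0264] closing 33.02 tilt [ 0.0003 -0.     -1.    ] j [-0.4337  0.4169  1.8688  0.0002  0.8556 -1.0101] t 16.23
turn z rad 0.0003676712992741032
shift after turn [ 0.0014 -0.0018  0.0019]
shift now [ 0.0014 -0.0018  0.0019]
```

```bash
python3 -m inch '[[0,0,0,0,0,0.0015,0],[0,0,0,0,0,0,0]]';python3 -m inch '[[0,0,0,0,0,0.001,0],[0,0,0,0,0,0,0]]'
```

```text
time_s: 16.48
ee_pos: [0.5135, -0.1614, 0.0255]
tool_rot: [1.498, 2.76, 0.0]
ft_force: [0.4, -0.0, 1.0]
gripper_width: 0.0232
gripper_force: 25.0
time_s: 16.73
ee_pos: [0.5135, -0.1615, 0.0245]
tool_rot: [1.498, 2.759, 0.0]
ft_force: [0.9, -0.4, 5.1]
gripper_width: 0.0235
gripper_force: 25.4
```

```bash
python3 -m inch '[[0,0,0,0,0,0,0.35],[0,0,0,0,0,0,0.45],[0,0,0,0,0,0,0.5],[0,0,0,0,0,-0.04,0.5],[0,0,0,0,0,-0.05,0.5],[0,0,0,0,0,-0.05,0.6],[0,0,0,0,0,0,0.6]]'; python3 go.py .530 -.044 .15 33
```

```text
time_s: 17.6
ee_pos: [0.5151, -0.1625, 0.1677]
tool_rot: [1.495, 2.754, 0.0]
ft_force: [0.0, 0.3, -0.2]
gripper_width: 0.0513
gripper_force: 0.0
pos [ 0.5151 -0.1625  0.1677] closing 33.01 tilt [ 0.0073 -0.0039 -1.    ] j [-0.4342  0.2637  1.6878 -0.0005  1.1818 -1.0101] t 17.6
turn z rad 0.00014155136074088043
shift after turn [0.0914 0.077  0.0174]
shift now [0.0914 0.077  0.0174]
```

```bash
python3 -m inch '[[0,0,0,0.0305,0.0255,0,0.6],[0,0,0,0.0305,0.0255,0,0.6],[0,0,0,0.0305,0.0255,0.01,0.6],[0,0,0,0,0,0,0.6],[0,0,0,0,0,0,0.6],[0,0,0,0,0,0,0.6]]'; python3 go.py .530 -.0445 .0345 33
```

```text
time_s: 18.35
ee_pos: [0.5271, -0.0439, 0.1535]
tool_rot: [-1.5, -2.76, 0.001]
ft_force: [0.1, 0.2, -0.7]
gripper_width: 0.0511
gripper_force: 0.0
pos [ 0.5271 -0.0439  0.1535] closing 32.94 tilt [-0.0005 -0.0003 -1.    ] j [-0.2143  0.2643  1.7257 -0.0005  1.1519 -0.789 ] t 18.35
turn z rad -0.0011162285791775448
shift after turn [-0.0021  0.0021  0.119 ]
shift now [-0.0021  0.0022  0.119 ]
```

```bash
python3 -m inch '[[0,0,0,-0.002,0.002,0.05,0.6],[0,0,0,0,0,0.04,0.6],[0,0,0,0,0,0.028,0.6],[0,0,0,0,0,0,0.6],[0,0,0,0,0,0,0],[0,0,0,0,0,0,0],[0,0,0,0,0,0,0],[0,0,0,0,0,0,0]]' 30; python3 go.py .540 -.206 .1 33
```

```text
time_s: 19.35
ee_pos: [0.5312, -0.0438, 0.0372]
tool_rot: [1.497, 2.758, 0.001]
ft_force: [-0.4, -1.3, 6.5]
gripper_width: 0.0186
gripper_force: 30.2
pos [ 0.5312 -0.0438  0.0372] closing 33.02 tilt [ 0.0031 -0.001  -1.    ] j [-0.2127  0.3957  1.8705 -0.0004  0.8722 -0.7887] t 19.35
turn z rad 0.00032663244759021244
shift after turn [-0.1409 -0.0808 -0.0626]
shift now [-0.1409 -0.0809 -0.0626]
```

```bash
python3 -m inch '[[0,0,0,0,0,-0.05,0],[0,0,0,0,0,-0.05,0],[0,0,0,-0.035,-0.02,0,0],[0,0,0,-0.035,-0.02,0,0],[0,0,0,-0.035,-0.02,0,0],[0,0,0,-0.035,-0.02,0,0],[0,0,0,0,0,0,0],[0,0,0,0,0,0,0]]'; python3 -m inch '[[0,0,0,0,0,0,0]]'; python3 go.py .5385 -.206 .043 33; python3 - <<'E'
from h import *
cv2.imwrite("pics/w8.png",cv2.resize(ctrl.snapshot("wrist")[:,:,::-1],(768,576)))
E
```

```text
time_s: 20.35
ee_pos: [0.5386, -0.2037, 0.1355]
tool_rot: [-1.499, -2.759, -0.001]
ft_force: [0.1, 1.4, -0.0]
gripper_width: 0.0181
gripper_force: 29.7
time_s: 20.48
ee_pos: [0.5389, -0.2031, 0.1357]
tool_rot: [-1.497, -2.761, -0.001]
ft_force: [-0.4, -0.2, 0.0]
gripper_width: 0.0183
gripper_force: 29.7
pos [ 0.5389 -0.2031  0.1357] closing 33.06 tilt [-0.0005  0.0008 -1.    ] j [-0.4816  0.3459  1.6509  0.0006  1.1456 -1.0589] t 20.48
turn z rad 0.001096329685630681
shift after turn [-0.0023 -0.0019  0.0927]
shift now [-0.0023 -0.0019  0.0927]
```

View pics/w8.png

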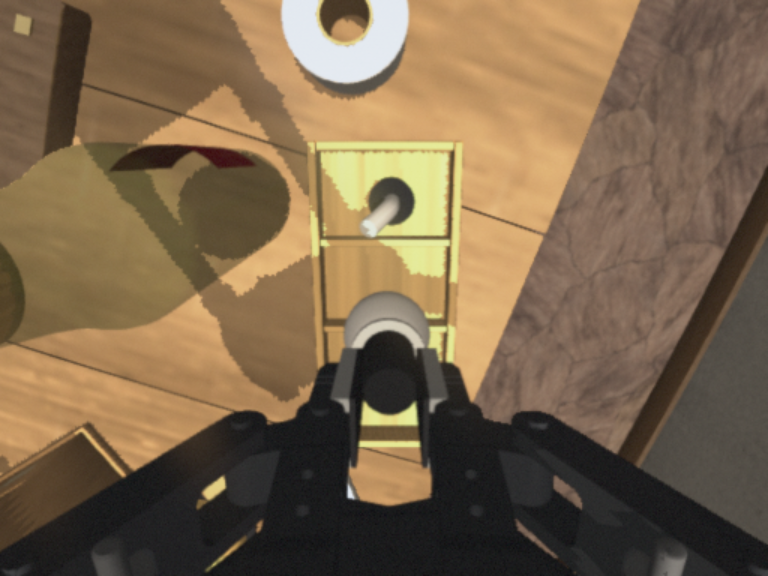

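```bash
python3 - <<'E'
from h import *
st=ctrl.read_state();c=cam("wrist",st)
u=np.array([-.5422,.8402,0]);v=np.array([.8402,.5422,0]);o=np.array([.5445,-.2188,0])
for n,s,z in[("p40",(390,240),.02),("p-14",(340,322),.02),("end97",(385,142),.024),("end-97",(388,445),.024),("L43",(308,142),.024),("R43",(462,142),.024)]:
    p=atz(c,crop(s,(0,0),1.5),z)-o;print(n,"v,u mm",1e3*(p@v),1e3*(p@u))
p=np.append(st["ee_pos"][:2],0)-o;print("tcp",p@v*1e3,p@u*1e3)
E
```

```text
p40 v,u mm 3.281348797736807 41.43758461450036
p-14 v,u mm -27.393034718424325 -9.959738113156853
end97 v,u mm 0.2370592377733058 96.35547698275482
end-97 v,u mm 2.7078780963301075 -96.25767887820305
L43 v,u mm -41.92133907107946 96.31190863522419
R43 v,u mm 42.36969660199873 96.69554297650487
tcp 3.887089810639612 16.151722795966514
```

```bash
python3 -m inch '[[0,0,0,-0.002,-0.002,0.04,0],[0,0,0,0,0,0.03,0],[0,0,0,0,0,0.015,0],[0,0,0,0,0,0.006,0],[0,0,0,0,0,0,0]]'; python3 -m inch '[[0,0,0,0,0,0.0015,0],[0,0,0,0,0,0,0]]'; python3 go.py .5385 -.206 .042 33
```

```text
time_s: 21.15
ee_pos: [0.5391, -0.2071, 0.0452]
tool_rot: [1.498, 2.761, 0.0]
ft_force: [0.3, -0.2, -1.4]
gripper_width: 0.0182
gripper_force: 29.8
time_s: 21.4
ee_pos: [0.539, -0.2074, 0.044]
tool_rot: [1.498, 2.76, 0.0]
ft_force: [0.3, 0.8, -1.6]
gripper_width: 0.0187
gripper_force: 29.8
pos [ 0.539  -0.2074  0.044 ] closing 33.0 tilt [ 0.0012 -0.0005 -1.    ] j [-0.4878  0.4413  1.7621  0.0001  0.9368 -1.0639] t 21.4
turn z rad -1.2345096827001568e-06
shift after turn [0.0015 0.0003 0.002 ]
shift now [0.0015 0.0003 0.002 ]
```

```bash
python3 -m inch '[[0,0,0,0,0,0.0015,0],[0,0,0,0,0,0,0]]'; python3 -m inch '[[0,0,0,0,0,0.001,0],[0,0,0,0,0,0,0]]'
```

```text
time_s: 21.65
ee_pos: [0.5389, -0.2074, 0.0423]
tool_rot: [1.499, 2.76, 0.0]
ft_force: [-0.7, -0.9, 2.2]
gripper_width: 0.0185
gripper_force: 30.0
time_s: 21.9
ee_pos: [0.5391, -0.2076, 0.0422]
tool_rot: [1.498, 2.759, -0.0]
ft_force: [-1.8, 1.1, 7.7]
gripper_width: 0.0184
gripper_force: 30.7
```

```bash
python3 -m inch '[[0,0,0,0,0,0,0.3],[0,0,0,0,0,0,0.45],[0,0,0,0,0,0,0.45],[0,0,0,0,0,-0.04,0.45],[0,0,0,0,0,-0.055,0.45],[0,0,0,0,0,-0.055,0.8],[0,0,0,0,0,-0.055,0.8],[0,0,0,0,0,-0.055,0.8]]'; python3 -m inch '[[0,0,0,0,0,0,0.8],[0,0,0,0,0,0,0.8]]'; python3 go.py .4377 -.213 .295 33
```

```text
time_s: 22.9
ee_pos: [0.5383, -0.207, 0.3024]
tool_rot: [-1.499, -2.761, -0.0]
ft_force: [1.5, 0.0, 0.2]
gripper_width: 0.0683
gripper_force: 0.0
time_s: 23.15
ee_pos: [0.5382, -0.207, 0.3]
tool_rot: [-1.498, -2.76, -0.0]
ft_force: [-0.7, 0.9, -1.1]
gripper_width: 0.0682
gripper_force: 0.0
pos [ 0.5382 -0.207   0.3   ] closing 33.0 tilt [-0.001   0.0006 -1.    ] j [-0.4878  0.2495  1.374   0.0001  1.5193 -1.0639] t 23.15
turn z rad 5.756485850806162e-05
shift after turn [ 0.0496 -0.0876  0.0051]
shift now [ 0.0496 -0.0876  0.0051]
```

```bash
python3 -m inch '[[0,0,0,0.0248,-0.0438,0,0.8],[0,0,0,0.0248,-0.0438,0,0.8],[0,0,0,0,0,0,0.8],[0,0,0,0,0,0,0.8],[0,0,0,0,0,0,0.8]]';  python3 - <<'E'
from h import *
st=ctrl.read_state();im=ctrl.snapshot("wrist");c=cam("wrist",st)
cv2.imwrite("pics/w9.png",im[:,:,::-1])
print(st["ee_pos"],"pred",proj(c,(.4377,-.213,.245)))
h=cv2.cvtColor(im,cv2.COLOR_RGB2HSV);p=proj(c,(.4377,-.213,.245)).astype(int);print(h[p[1]-3:p[1]+4:3,p[0]-3:p[0]+4:3].tolist())
g=cv2.medianBlur(cv2.cvtColor(im,cv2.COLOR_RGB2GRAY),3)
k=cv2.HoughCircles(g,cv2.HOUGH_GRADIENT,1.2,20,param1=80,param2=18,minRadius=17,maxRadius=32)
if k is not None: print([q for q in k[0].round(1).tolist() if np.hypot(q[0]-p[0],q[1]-p[1])<50])
E
```

```text
time_s: 23.78
ee_pos: [0.4389, -0.2133, 0.2999]
tool_rot: [-1.498, -2.76, -0.001]
ft_force: [-0.1, 0.3, -0.4]
gripper_width: 0.0683
gripper_force: 0.0
[ 0.43891893 -0.21328416  0.29994057] pred [259.46836904 209.2186807 ]
[[[21, 152, 171], [21, 154, 171], [21, 154, 171]], [[20, 153, 173], [20, 152, 174], [20, 154, 171]], [[20, 156, 173], [20, 155, 173], [20, 154, 172]]]
[[258.6000061035156, 208.1999969482422, 21.899999618530273], [258.6000061035156, 169.8000030517578, 28.600000381469727]]
```

```bash
python3 -m inch '[[0,0,0,0.001,-0.001,0.04,0.8],[0,0,0,0,0,0.04,0.8],[0,0,0,0,0,0.024,0.8],[0,0,0,0,0,0,0.8],[0,0,0,0,0,0,0],[0,0,0,0,0,0,0],[0,0,0,0,0,0,0],[0,0,0,0,0,0,0]]' 80; python3 go.py .575 -.264 .24 33
```

```text
time_s: 24.82
ee_pos: [0.438, -0.2134, 0.1983]
tool_rot: [1.497, 2.757, 0.001]
ft_force: [1.1, 0.7, 6.0]
gripper_width: 0.0294
gripper_force: 78.6
pos [ 0.438  -0.2134  0.1983] closing 33.0 tilt [ 0.0036 -0.0015 -1.    ] j [-0.597   0.164   1.741   0.0008  1.2327 -1.1732] t 24.82
turn z rad -4.64168678399795e-05
shift after turn [-0.1172  0.0875 -0.0411]
shift now [-0.1172  0.0875 -0.0411]
```

```bash
python3 -m inch '[[0,0,0,0,0,-0.02,0],[0,0,0,0,0,-0.03,0],[0,0,0,0,0,-0.03,0],[0,0,0,-0.029,0,0,0],[0,0,0,-0.029,0.01,0,0],[0,0,0,-0.029,0.025,0,0],[0,0,0,-0.029,0.025,0,0],[0,0,0,0,0.02,0,0]]'; python3 -m inch '[[0,0,0,0,0.006,0,0],[0,0,0,0,0,0,0],[0,0,0,0,0,0,0],[0,0,0,0,0,0,0]]'; python3 go.py .5738 -.2642 .204 33; python3 - <<'E'
from h import *
a=ctrl.snapshot("wrist");b=ctrl.snapshot("side")
out=np.zeros((480,800,3),np.uint8);out[:360,:480]=cv2.resize(a,(480,360));out[:480,480:]=cv2.resize(b[20:260,160:320],(320,480))
cv2.imwrite("pics/m10.png",out[:,:,::-1])
E
```

```text
time_s: 25.82
ee_pos: [0.5681, -0.268, 0.2741]
tool_rot: [-1.499, -2.758, 0.001]
ft_force: [-1.1, 0.1, -6.4]
gripper_width: 0.0292
gripper_force: 80.2
time_s: 26.32
ee_pos: [0.5713, -0.2636, 0.2772]
tool_rot: [1.5, 2.76, -0.001]
ft_force: [-0.8, -0.4, -6.2]
gripper_width: 0.0295
gripper_force: 80.3
pos [ 0.5713 -0.2636  0.2772] closing 32.97 tilt [-0.     -0.0004 -1.    ] j [-0.5427  0.3388  1.3004 -0.0003  1.5022 -1.1181] t 26.32
turn z rad -0.00048763213663689163
shift after turn [-0.0019  0.0018  0.0732]
shift now [-0.0019  0.0018  0.0732]
```

```bash
python3 -m inch '[[0,0,0,-0.002,0.002,0.02,0],[0,0,0,0,0,0.02,0],[0,0,0,0,0,0.015,0],[0,0,0,0,0,0.01,0],[0,0,0,0,0,0.006,0],[0,0,0,0,0,0,0]]'; python3 go.py .5738 -.2642 .2035 33
```

```text
time_s: 27.18
ee_pos: [0.5747, -0.264, 0.2056]
tool_rot: [-1.499, -2.761, -0.0]
ft_force: [-0.8, -0.8, -5.8]
gripper_width: 0.0294
gripper_force: 80.4
pos [ 0.5747 -0.264   0.2056] closing 33.0 tilt [-0.0003  0.0002 -1.    ] j [-0.5406  0.3766  1.4178  0.0001  1.3476 -1.1166] t 27.18
turn z rad 5.718192871870917e-05
shift after turn [ 0.0003 -0.0009  0.0021]
shift now [ 0.0003 -0.0009  0.0021]
```

```bash
python3 -m inch '[[0,0,0,0,0,0.0015,0],[0,0,0,0,0,0,0]]'; python3 -m inch '[[0,0,0,0,0,0.001,0],[0,0,0,0,0,0,0]]'
```

```text
time_s: 27.42
ee_pos: [0.575, -0.2641, 0.2047]
tool_rot: [1.499, 2.76, 0.0]
ft_force: [-0.8, 0.5, -5.9]
gripper_width: 0.0298
gripper_force: 80.4
time_s: 27.68
ee_pos: [0.5749, -0.264, 0.2034]
tool_rot: [1.499, 2.761, 0.0]
ft_force: [-0.3, -0.4, -5.6]
gripper_width: 0.0293
gripper_force: 80.4
```

```bash
python3 -m inch '[[0,0,0,0,0,0.0012,0],[0,0,0,0,0,0,0]]'; python3 -m inch '[[0,0,0,0,0,0.001,0],[0,0,0,0,0,0,0]]'
```

```text
time_s: 27.92
ee_pos: [0.5751, -0.2642, 0.2034]
tool_rot: [1.498, 2.759, -0.0]
ft_force: [-0.6, 1.1, 2.9]
gripper_width: 0.0295
gripper_force: 81.1
time_s: 28.18
ee_pos: [0.5752, -0.2643, 0.2033]
tool_rot: [1.498, 2.759, -0.0]
ft_force: [-2.2, 0.6, 6.8]
gripper_width: 0.0295
gripper_force: 81.8
```

Foot on the floor (TCP 5 mm above the pick height). Release, rise, clear the view for a final check.

```bash
python3 -m inch '[[0,0,0,0,0,0,0.4],[0,0,0,0,0,0,0.6],[0,0,0,0,0,0,0.7],[0,0,0,0,0,-0.04,0.7],[0,0,0,0,0,-0.05,0.7],[0,0,0,0,0,-0.03,0.7],[0,0,0,0,0,0,0.7],[0,0,0,0,0,0,0.7]]'; python3 -m inch '[[0,0,0,0.05,-0.03,0,0.7],[0,0,0,0.05,-0.03,0,0.7],[0,0,0,0.05,-0.03,0,0.7],[0,0,0,0.05,-0.03,0,0.7],[0,0,0,0.05,-0.03,0,0.7],[0,0,0,0.05,-0.03,0,0.7],[0,0,0,0.05,-0.03,0,0.7],[0,0,0,0.05,-0.03,0,0.7]]'; python3 -m inch '[[0,0,0,0.05,-0.03,0,0.7],[0,0,0,0.05,-0.03,0,0.7],[0,0,0,0,0,0,0.7],[0,0,0,0,0,0,0.7]]'; python3 - <<'E'
from h import *
t=ctrl.snapshot("top");b=ctrl.snapshot("side")
out=np.zeros((600,800,3),np.uint8);out[:300,:800]=cv2.resize(t[110:260,90:490],(800,300));out[300:,:]=cv2.resize(b[40:340,100:500],(800,300)) if 0 else 0
out[300:,:320]=cv2.resize(b[60:210,170:330],(320,300));out[300:,320:640]=cv2.resize(b[180:330,200:360],(320,300))
cv2.imwrite("pics/m11.png",out[:,:,::-1])
E
```

```text
time_s: 29.18
ee_pos: [0.5744, -0.2638, 0.3197]
tool_rot: [-1.498, -2.759, -0.0]
ft_force: [-0.3, 0.5, -0.3]
gripper_width: 0.0598
gripper_force: 0.0
time_s: 30.18
ee_pos: [0.1535, -0.0577, 0.3194]
tool_rot: [-1.495, -2.759, -0.001]
ft_force: [-1.4, -0.3, 0.5]
gripper_width: 0.0599
gripper_force: 0.0
time_s: 30.68
ee_pos: [0.0836, -0.0318, 0.3219]
tool_rot: [-1.497, -2.758, 0.002]
ft_force: [0.7, -0.5, 0.2]
gripper_width: 0.0598
gripper_force: 0.0
```

View pics/m11.png

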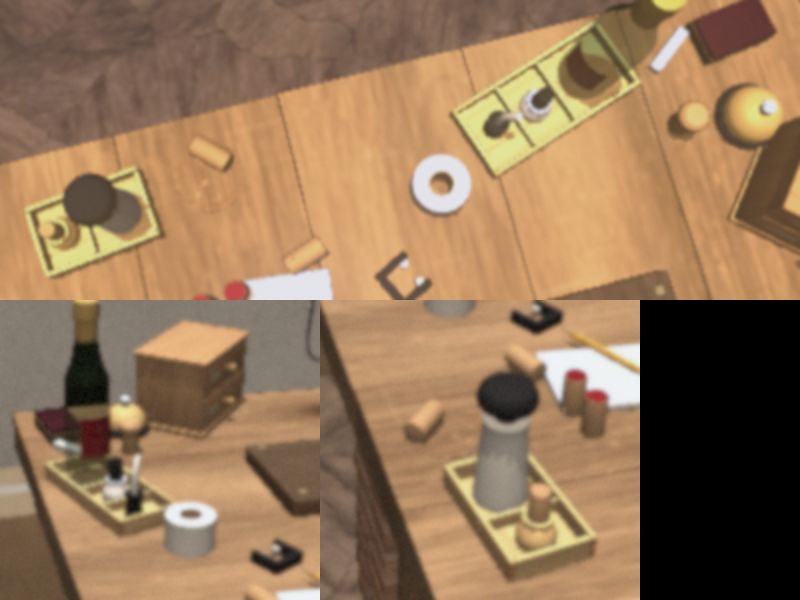

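The picture shows all five things upright in their own compartments, with the label roll where it started. The arm is clear of everything.

```bash
python3 -c "
from station import ctrl
print(ctrl.read_state()['time_s']);print(ctrl.job_done())"
```

```text
30.775
the job is handed in; nothing more can be done
None
```

Both gift sets are made up and the job is handed in at 30.8 s: half bottle, pourer and black-and-white stopper in the three-compartment tray; vacuum pump and brass stopper in the two-compartment tray. The last camera check showed everything upright and the label roll undisturbed, but the hand-in returned no verdict.

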